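Feed one disc to the edge gauge

ROBOT

A 6-joint arm with a two-finger parallel gripper is mounted at the origin on the work surface. World frame = base frame: x ahead of the robot, y to its left, z up, the work surface at z = 0. Lengths are in m, angles in rad, forces in N, time in s.
With the tool pointing down it reaches from about 0.375 to 0.925 m from the base axis. Payload 5.7 kg.
Tool frame: the origin (TCP) lies at the very end of the fingers, on their centre line; the grasp point (between the pads) lies ctrl.pinch_z behind it (ctrl.pinch_z is the distance from the TCP to the grasp point, in m); z points along the fingers, y is the line along which they close (so a half turn about z gives the same grasp; the last joint's range is limited). The gripper opens to 88 mm and grips with 3 to 60 N. Pads are 20 mm wide; open, the fingers measure 115 mm over their backs; the gripper's body (75 mm by 178 mm) begins 61 mm behind the grasp point.
Start: joints at [1.188, 0.359, 1.51, -0, 1.272, -0.115], TCP at [0.159, 0.579, 0.223] pointing down, gripper open.
Joint ranges: [-2.97, 2.97], [-1.01, 2.36], [0.21, 2.38], [-0.96, 4.11], [0.2, 2.71], [-2.98, 2.98]. Speed limits (rad/s): [2.39, 2.39, 3.14, 3.14, 3.14, 3.14].

INTERFACE

Orientations are given as a rotation vector (axis times angle).
In Python, from rig import sensors, optics, close_job, ctrl gives the robot as it stands. The module is installed in compiled form; this text tells all that it offers.
- The arm moves only by the shell command python3 -m pendant 'ROWS' [OPENING] [FORCE]. ROWS is JSON, a list of rows, each an object with "dp": the shift along the tool's x, y, z in mm, a list of three; "dr": the turn, a rotation vector about the tool's x, y, z in degrees, a list of three. In form: [{"dp": [tx, ty, tz], "dr": [wx, wy, wz]}, ...]. A call has 1 to 8 rows; each row shifts and turns the commanded pose from where the row before left it, along the tool's axes as they then stand; what a row does not reach is not made up. A row lasts 1/8 s, in which the tool goes at most 62.5 mm and 10.7 degrees, less where a joint would pass 70% of its speed; a pose out of reach is approached as far as the arm can. A call is refused whole if a number of a shift passes 62.5 or a number of a turn 10.7, either way. A call with a gripper value outside its range is refused whole. OPENING is the finger opening in mm, from 0 to 87.8, set as the call begins (- or left out, the last holds). The fingers move at their own pace and stop on an object; FORCE is the grip in N (left out, the last holds). Time passes only in rows, so rows that do not move let the fingers close. It gives the time, the measured TCP pose, the force, the opening and the grip force at its end, in the units of the state.
- sensors.observe(): the state, without advancing time (a new reading comes with each control period).
- optics.snapshot(name): name is "scene" or "top"; returns a dict with "pixels" (384x512x3 uint8, red, green, blue), "camera_matrix" (3x3 intrinsics, pixels), "R" (3x3) and "t" (3): a world point X has camera coordinates R X + t. Camera axes: x right, y down, z forward; pixel columns grow to the right and rows downward; lengths in m; the calibration is good to about 2 mm. A picture is of the moment at which its call begins. There is no depth.
- close_job(): hands the job in; it is judged then, once.
Trained networks look in a picture, given as the dict that the camera call returned (one of the last four; its "shot" number tells which), for a name from the list of things; names that differ only in an ending like _2 or _b are one class to them, and where a whole thing is asked for, a point or a joint stands for the part that bears it (a point fixed in the world has none). Each returns a list of dicts, best first, with "p" (0 to 1); they miss things now and then, are a little off and sometimes report something else, mostly with a low value. They report only what shows in the picture. A call takes as long as a camera call.
- optics.search_frame(picture, thing): "extent" ([left, top, width, height] in pixels, round what is visible of it).
- optics.landmark_of(picture, thing): "centre" ([row, column] in pixels: a listed point, or the origin of a listed thing).
The state is a dict: "t": time; "joint_pos": joint angles; "qd": joint speeds; "effort": joint torques, N m; "tool_pos": TCP position; "tcp_rot": TCP orientation; "wrist_force": force on the tool from outside, world axes, zero at the start; "wrist_torque": the same for the moment, N m; "gripper_width": finger opening in m; "grip_force": force on a finger pad.
Only numpy, scipy, OpenCV 4.12 (cv2) and the standard library are available. Lean on these libraries where they do the work, as an engineer would, in place of code of your own. Each camera call takes 0.05 s, during which the arm holds its last target. There are 200 camera calls.

TASK

Feed one brass disc to the optical gauge: press the feeder's plunger fully in once and let it spring back home, then nudge the ejected disc aside with the fingers, sliding it flat across the plate into the vee stop until it rests against both faces of the vee. Pick nothing up, keep the other discs in the magazine and leave the other things on the bench where they are.

Things in the scene. Friction and masses are not known exactly. Their poses are not given: they have to be found in the camera images.
- feeder: fixed magazine feeder on a black plate (x -80..100, y -36..138 mm, top 30 mm above the table). Axes: +x = direction in which a disc is ejected, +y = from the ejected disc towards the vee stop, z up. Origin: on the table under the magazine's axis. Behind the magazine a channel between two cheeks (x -78..19, y -25..25 mm) ends at a rear wall, 52 mm above the table
- magazine_top (a point): centre of the top of the magazine (six steel rods between two aluminium plates, holding five discs), 90 mm above the table; it covers x -22..22, y -25..25 mm in the feeder's axes
- plunger_face (a point): centre of the flat outer face of the plunger's plain aluminium round knob (diameter 32, 14 mm thick), to be pressed level along the feeder's +x; moves with it. Home: at x -148, y 0 mm in the feeder's axes, 37 mm above the table. The knob overhangs past the plate, free air under it
- plunger (a joint): how far the plunger is pressed, m: 0 home, 0.048 fully in. A spring returns it when let go (about 4 N at home, 10 N fully in). Fully in, it has pushed the lowest disc out on to the plate; when it goes home the stack drops by one. Every further full press ejects another disc
- landing (a point): point on the plate's top, 44 mm in front of the magazine's axis, where the centre of an ejected disc comes to rest (it may slide up to some 20 mm farther along the feeder's +x if ejected fast). A 6 mm high lip crosses the plate at x 80..86, y -36..44 mm in the feeder's axes
- disc0_center (a point): centre of the lowest disc in the magazine, the one to be fed: plain lapped brass disc, diameter 30 mm, 8 mm thick, lying flat, about 48 g, slides easily (friction about 0.25)
- vee: fixed aluminium vee stop, 12 mm high, on the plate: a 90-degree vee that opens along its own -y (towards the robot; same axes as the feeder), each inner face at 45 degrees to y, mouth 44 mm wide and level with the seated disc's centre. Origin: on the plate's top under the centre of a disc that touches both faces. 46 mm high backlight 70 mm from it at -x; lens (top 64 mm above the table) 74 mm from it at +x
- vee_seat (a point): centre of a disc that lies flat on the plate and touches both faces of the vee (4 mm above the plate)
- disc1_center (a point): centre of the disc number 2 from below in the magazine (second lowest), same size; stays in the magazine
- disc2_center (a point): centre of the disc number 3 from below in the magazine (third), same size; stays in the magazine
- disc3_center (a point): centre of the disc number 4 from below in the magazine (fourth), same size; stays in the magazine
- disc4_center (a point): centre of the disc number 5 from below in the magazine (topmost), same size; stays in the magazine
- post: steel pedestal post, diameter 12.7 mm with a 25 mm foot, 75 mm tall, standing beside the feeder on the table; origin under its centre
- lens_cap: black plastic lens cap, diameter 42 mm, 10 mm thick, lying on the table just beyond the feeder's plate; origin under its centre
- slide_case: flat white case with a glass calibration slide, 82 x 34 x 9 mm, lying between feeder and robot; origin under its centre
- driver: black-handled screwdriver, 160 mm long, lying between the plunger and the robot
- mirror_mount: black two-plate mirror mount, 44 x 52 x 56 mm, standing to the left; origin under its centre
- tube_ring: black lens-tube ring, outer diameter 53 mm, 16 mm high, lying at the right; origin under its centre
- bottle: white plastic bottle, diameter 42 mm, 105 mm tall; origin under its centre
- disc0: the same lowest disc; origin under its centre, z its axis

How it is judged:
By the outcome, as a careful person would: the job done as asked, in the order asked, and still so for the second after the job is handed in, with the robot touching nothing.
It also fails if it takes over 42 s, if anything falls off the work surface, if the arm or the gripper's body presses on something with over 40 N, if the wrist force passes 120 N, or if a joint passes its speed limit or range.

## Working session

There is one attempt and no reset: what is moved stays moved. The work goes in short steps, Python scripts to look and compute and a shell command to move; the robot and the scene stay as the last step left them, time stands still between calls to the robot, and variables do not carry over. Pictures are saved under pics/ and viewed, at most 10 in all, crops included, and the job is handed in when it is done.

```bash
mkdir -p pics; cat > h.py <<'E'
import numpy as np, cv2
from rig import sensors, optics, ctrl
def ray(pic,rc):
    K=np.array(pic["camera_matrix"]);R=np.array(pic["R"]);t=np.array(pic["t"])
    d=R.T@np.linalg.solve(K,[rc[1],rc[0],1.]);return -R.T@t,d
def atz(pic,rc,z):
    c,d=ray(pic,rc);return c+d*(z-c[2])/d[2]
def proj(pic,X):
    p=np.array(pic["camera_matrix"])@(np.array(pic["R"])@X+pic["t"]);return p[:2]/p[2]
def save(pic,n): cv2.imwrite("pics/"+n,cv2.cvtColor(np.array(pic["pixels"]),cv2.COLOR_RGB2BGR))
E
python3 - <<'E'
from h import *
Z=dict(magazine_top=.09,plunger_face=.037,vee_seat=.034,landing=.03,vee=.03,feeder=0,post=0,slide_case=0,driver=0.01,mirror_mount=0,bottle=0,lens_cap=0,tube_ring=0)
ims=[]
for c in("scene","top"):
    p=optics.snapshot(c);ims.append(cv2.cvtColor(np.array(p["pixels"]),cv2.COLOR_RGB2BGR))
    print(c,ray(p,[0,0])[0].round(3))
    for n,z in Z.items():
        r=optics.landmark_of(p,n)
        if r: print(n,round(r[0]["p"],2),np.round(r[0]["centre"],0),atz(p,r[0]["centre"],z).round(4))
cv2.imwrite("pics/a.png",ims[0]);cv2.imwrite("pics/b.png",ims[1])
s=sensors.observe();print(s["t"],s["tool_pos"],s["tcp_rot"],ctrl.pinch_z)
E
```

```text
scene [1.103 0.302 0.592]
magazine_top 0.95 [200. 276.] [0.5339 0.0768 0.09  ]
plunger_face 0.57 [237. 334.] [0.529  0.2222 0.037 ]
vee_seat 0.6 [233. 240.] [0.6157 0.0293 0.034 ]
landing 0.76 [214. 261.] [0.5317 0.0402 0.03  ]
vee 0.81 [233. 243.] [0.6095 0.0329 0.03  ]
feeder 0.8 [220. 275.] [0.5048 0.0678 0.    ]
post 0.66 [275. 305.] [0.6301 0.1944 0.    ]
slide_case 0.5 [206. 274.] [0.4553 0.0436 0.    ]
driver 0.96 [222. 330.] [0.4539 0.1938 0.01  ]
mirror_mount 0.78 [236. 399.] [0.4133 0.3527 0.    ]
bottle 0.64 [298. 372.] [0.618  0.3334 0.    ]
lens_cap 0.85 [262. 219.] [0.6874 0.0174 0.    ]
tube_ring 0.74 [156. 196.] [ 0.3575 -0.2752  0.    ]
top [0.279 0.003 1.243]
magazine_top 0.69 [184. 237.] [0.5299 0.0788 0.09  ]
plunger_face 0.52 [182. 189.] [0.5318 0.2173 0.037 ]
vee_seat 0.6 [166. 259.] [0.6008 0.0267 0.034 ]
landing 0.74 [190. 255.] [0.5312 0.0307 0.03  ]
vee 0.66 [260. 360.] [ 0.3675 -0.2727  0.03  ]
feeder 0.71 [259. 360.] [ 0.3708 -0.2795  0.    ]
post 0.62 [152. 206.] [0.6352 0.1858 0.    ]
slide_case 0.55 [223. 249.] [0.44   0.0384 0.    ]
driver 0.71 [263. 362.] [ 0.3609 -0.2835  0.01  ]
mirror_mount 0.88 [220. 144.] [0.4181 0.3344 0.    ]
bottle 0.8 [150. 154.] [0.6249 0.3382 0.    ]
lens_cap 0.42 [141. 267.] [ 0.687   0.0113 -0.    ]
tube_ring 0.51 [259. 361.] [ 0.3719 -0.2822  0.    ]
1.4 [0.15876301 0.57859078 0.2226179 ] [ 4.19444589e-01  3.11346213e+00 -1.51630114e-04] 0.0187
```

View pics/a.png

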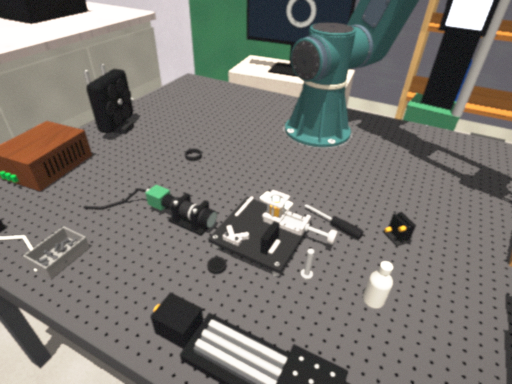

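View pics/b.png

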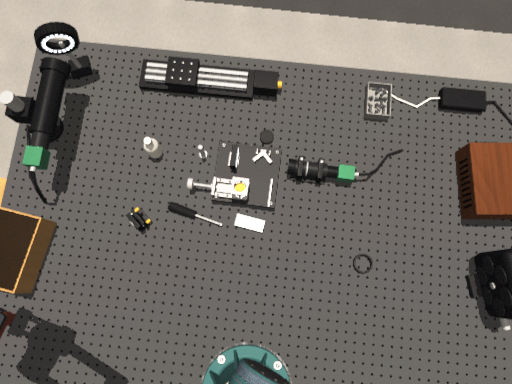

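The scene view shows the feeder near (270,225) and its knob at (332,236). In the top view the plate is at about (213..280, 142..205), the knob at (190,183) and the vee at (262,156). Feeder +x points roughly along world −y. Next I'll fit the pose and overlay it.

```bash
cat >> h.py <<'E'
def F(q,P):
    P=np.atleast_2d(np.array(P,float));c,s=np.cos(q[2]),np.sin(q[2])
    return np.c_[q[0]+c*P[:,0]-s*P[:,1],q[1]+s*P[:,0]+c*P[:,1],P[:,2]]
E
python3 - <<'E'
from h import *
from scipy.optimize import least_squares
M=dict(magazine_top=(0,0,.09),plunger_face=(-.148,0,.037),landing=(.044,0,.03))
obs=[];vee=[];pics=[]
for c in("scene","top"):
    p=optics.snapshot(c);pics.append(p)
    for n,X in M.items(): obs.append((p,X,np.array(optics.landmark_of(p,n)[0]["centre"])[::-1]))
    vee.append((p,optics.landmark_of(p,"vee_seat")[0]["centre"]))
f=lambda q:np.concatenate([proj(p,F(q,X)[0])-o for p,X,o in obs])
r=least_squares(f,[.53,.078,-1.57],loss="soft_l1",x_scale=[.1,.1,1])
q=r.x;print(q,np.degrees(q[2]),r.fun.round(1));np.save("q.npy",q)
for p,v in vee:
    w=atz(p,v,.034);d=w[:2]-q[:2];c,s=np.cos(q[2]),np.sin(q[2]);print("vee feeder",c*d[0]+s*d[1],-s*d[0]+c*d[1])
L=[[(-.08,-.036,.03),(.1,-.036,.03),(.1,.138,.03),(-.08,.138,.03)],[(-.022,-.025,.09),(.022,-.025,.09),(.022,.025,.09),(-.022,.025,.09)],[(-.148,-.016,.037),(-.148,.016,.037)],[(.08,-.036,.036),(.08,.044,.036)]]
out=[]
for p,(x0,y0,w,h) in zip(pics,[(195,175,160,110),(175,130,130,90)]):
    k=5;im=cv2.cvtColor(np.array(p["pixels"]),cv2.COLOR_RGB2BGR)[y0:y0+h,x0:x0+w]
    im=cv2.resize(im,None,fx=k,fy=k,interpolation=cv2.INTER_CUBIC)
    for l in L:
        a=np.array([(proj(p,X)-[x0,y0]+.5)*k for X in F(q,l)]).astype(int);cv2.polylines(im,[a],True,(0,255,0),1)
    out.append(im)
cv2.imwrite("pics/c.png",out[0]);cv2.imwrite("pics/d.png",out[1])
E
```

```text
Traceback (most recent call last):
IndexError: list index out of range
```

```bash
cat > fit.py <<'E'
from h import *
from scipy.optimize import least_squares
M=dict(magazine_top=(0,0,.09),plunger_face=(-.148,0,.037),landing=(.044,0,.03))
obs=[];vee=[];pics=[]
for c in("scene","top"):
    p=optics.snapshot(c);pics.append(p)
    for n,X in M.items():
        r=optics.landmark_of(p,n)
        if r: obs.append((p,X,np.array(r[0]["centre"])[::-1]))
    r=optics.landmark_of(p,"vee_seat")
    if r: vee.append((p,r[0]["centre"]))
f=lambda q:np.concatenate([proj(p,F(q,X)[0])-o for p,X,o in obs])
r=least_squares(f,[.53,.078,-1.57],loss="soft_l1",x_scale=[.1,.1,1])
q=r.x;print(q,np.degrees(q[2]),r.fun.round(1));np.save("q.npy",q)
for p,v in vee:
    w=atz(p,v,.034);d=w[:2]-q[:2];c,s=np.cos(q[2]),np.sin(q[2]);print("vee feeder",c*d[0]+s*d[1],-s*d[0]+c*d[1])
L=[[(-.08,-.036,.03),(.1,-.036,.03),(.1,.138,.03),(-.08,.138,.03)],[(-.022,-.025,.09),(.022,-.025,.09),(.022,.025,.09),(-.022,.025,.09)],[(-.148,-.016,.037),(-.148,.016,.037)],[(.08,-.036,.036),(.08,.044,.036)]]
for p,(x0,y0,w,h),n in zip(pics,[(195,175,160,110),(175,130,130,90)],"cd"):
    k=5;im=cv2.cvtColor(np.array(p["pixels"]),cv2.COLOR_RGB2BGR)[y0:y0+h,x0:x0+w]
    im=cv2.resize(im,None,fx=k,fy=k,interpolation=cv2.INTER_CUBIC)
    for l in L:
        a=np.array([(proj(p,X)-[x0,y0]+.5)*k for X in F(q,l)]).astype(int);cv2.polylines(im,[a],True,(0,255,0),1)
    cv2.imwrite(f"pics/{n}.png",im)
E
python3 fit.py
```

```text
[ 0.5302973   0.07645335 -1.61190866] -92.35556338576963 [-3.  -1.7 -1.3  1.3 -1.   2.5 -1.7  0.  -1.2  1.4 -1.9  1.1]
vee feeder 0.044974229529542234 0.0798603140990789
vee feeder 0.04829003461576141 0.07385860016324264
```

View pics/c.png

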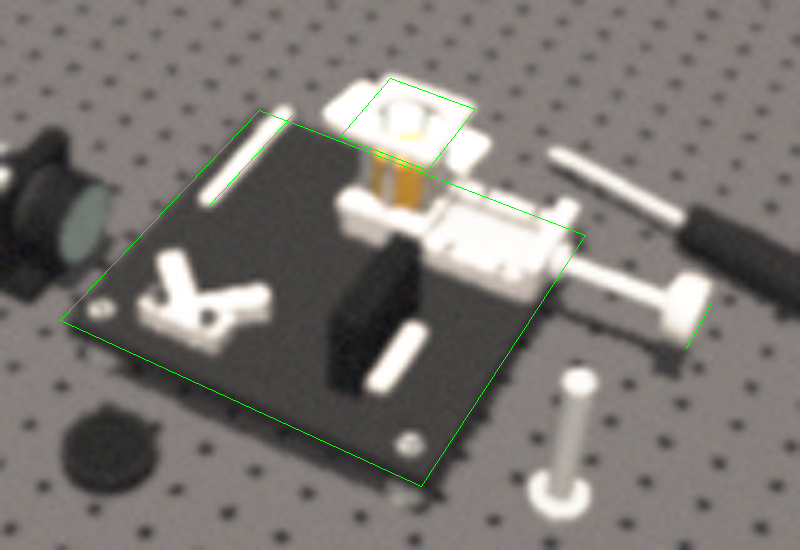

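View pics/d.png

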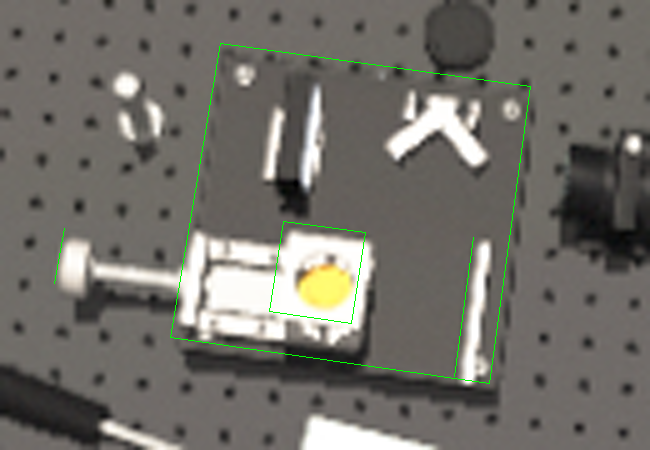

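The overlays show the fit is off by a few mm. In the top crop the lip is at (485,242)–(467,380), the knob face at (60,265) and the vee mouth centre near (436,157). In the scene crop the lip is at (206,202)–(283,108) and the knob face centre at (697,312). I'll refit with these points added.

```bash
python3 - <<'E'
from h import *
from scipy.optimize import least_squares
S=optics.snapshot("scene");T=optics.snapshot("top")
o=[(S,(.083,.044,.036),206,202),(S,(.083,-.036,.036),283,108),(S,(-.148,0,.037),697,312),
(T,(.083,.044,.036),485,242),(T,(.083,-.036,.036),467,380),(T,(-.148,0,.037),60,265)]
org={id(S):(195,175),id(T):(175,130)}
pix=lambda p,u,v:np.array([u/5-.5,v/5-.5])+org[id(p)]
f=lambda q:np.concatenate([proj(p,F(q,X)[0])-pix(p,u,v) for p,X,u,v in o])
r=least_squares(f,[.53,.078,-1.6],x_scale=[.1,.1,1]);q=r.x
print(q,np.degrees(q[2]),r.fun.round(1));np.save("q.npy",q)
for s in ((S,),(T,)):
    pass
c,s=np.cos(q[2]),np.sin(q[2])
a=pix(T,436,157);w=atz(T,a[::-1],.042);d=w[:2]-q[:2];print("vee",c*d[0]+s*d[1],-s*d[0]+c*d[1])
st=sensors.observe();from scipy.spatial.transform import Rotation as Ro
R=Ro.from_rotvec(st["tcp_rot"]).as_matrix()
ty=-np.array([c,s,0]);tx=np.cross(ty,[0,0,-1]);Rt=np.c_[tx,ty,[0,0,-1]]
print("turn tool z deg",np.degrees(Ro.from_matrix(R.T@Rt).as_rotvec()),"tool x in feeder",tx@np.array([c,s,0]),tx@np.array([-s,c,0]))
print("tcp",st["tool_pos"])
for n,P in dict(pre=(-.19,0,.0),land=(.044,0,0)).items(): 
    X=F(q,P)[0]; print(n,X, "tool shift",Rt.T@(X-st["tool_pos"]))
E
```

```text
[ 0.52697017  0.07375352 -1.59057966] -91.13350148117814 [-0.6 -0.5  0.1  0.1  0.2  0.5 -0.6 -0.2 -0.3  0.1  0.5  0.5]
vee 0.05157700420751646 0.08767569253989485
turn tool z deg [-6.01570259e-03 -2.40824457e-03 -1.42101258e+01] tool x in feeder -2.1066249269244148e-20 -1.0
tcp [0.15875535 0.57858666 0.22262133]
pre [0.53072875 0.26371634 0.        ] tool shift [-0.3781294  -0.30745031  0.22262133]
land [0.52609976 0.02976213 0.        ] tool shift [-0.3781294  -0.54145031  0.22262133]
```

```bash
python3 -m pendant '[{"dp":[0,0,0],"dr":[0,0,-7.1]},{"dp":[0,0,0],"dr":[0,0,-7.1]},{"dp":[-42,-34,0],"dr":[0,0,0]},{"dp":[-42,-34,0],"dr":[0,0,0]},{"dp":[-42,-34,0],"dr":[0,0,0]},{"dp":[-42,-34,0],"dr":[0,0,0]},{"dp":[-42,-34,0],"dr":[0,0,0]},{"dp":[-42,-34,0],"dr":[0,0,0]}]' 0 40
cat > w.py <<'E'
from h import *
from scipy.spatial.transform import Rotation as Ro
q=np.load("q.npy");s=sensors.observe();c,n=np.cos(q[2]),np.sin(q[2])
p=np.array(s["tool_pos"]);d=p[:2]-q[:2]
print("t",round(s["t"],2),"feeder mm",np.round([1e3*(c*d[0]+n*d[1]),1e3*(-n*d[0]+c*d[1]),1e3*p[2]],1),"w",s["gripper_width"])
f=np.array(s["wrist_force"]);print("F feeder",np.round([c*f[0]+n*f[1],-n*f[0]+c*f[1],f[2]],1))
R=Ro.from_rotvec(s["tcp_rot"]).as_matrix();print("tool x in feeder",np.round([R[0,0]*c+R[1,0]*n,-R[0,0]*n+R[1,0]*c,R[2,2]],3))
E
python3 w.py
```

```text
t: 3.5
tool_pos: [0.408, 0.3684, 0.2229]
tcp_rot: [0.031, 3.141, 0.001]
wrist_force: [-0.7, 0.7, -0.9]
gripper_width: 0.0115
grip_force: 0.0
t 3.5 feeder mm [-292.3 -124.8  222.9] w 0.011539138410423103
F feeder [-0.7 -0.7 -0.9]
tool x in feeder [-0. -1. -1.]
```

```bash
python3 -m pendant '[{"dp":[-42,-35,10],"dr":[0,0,0]},{"dp":[-42,-35,20],"dr":[0,0,0]},{"dp":[-41,-34,40],"dr":[0,0,0]},{"dp":[0,0,45],"dr":[0,0,0]},{"dp":[0,0,45],"dr":[0,0,0]},{"dp":[0,0,38],"dr":[0,0,0]},{"dp":[0,0,0],"dr":[0,0,0]}]' 0 40
python3 w.py
```

```text
t: 4.38
tool_pos: [0.5246, 0.2643, 0.0246]
tcp_rot: [-0.032, -3.136, 0.004]
wrist_force: [0.5, -0.7, 0.2]
gripper_width: 0.0004
grip_force: 0.0
t 4.38 feeder mm [-190.5   -6.1   24.6] w 0.0004061888825718652
F feeder [0.7 0.5 0.2]
tool x in feeder [-0. -1. -1.]
```

```bash
python3 -m pendant '[{"dp":[-6,-10,0],"dr":[0,0,0]},{"dp":[0,-10,0],"dr":[0,0,0]}]' 0 40
python3 w.py; python3 - <<'E'
from h import *
o=[]
for c,(x0,y0,w,h) in(("scene",(260,170,110,90)),("top",(165,130,110,90))):
    p=optics.snapshot(c);im=cv2.cvtColor(np.array(p["pixels"]),cv2.COLOR_RGB2BGR)[y0:y0+h,x0:x0+w]
    o.append(cv2.resize(im,None,fx=3.6,fy=3.6,interpolation=cv2.INTER_CUBIC))
cv2.imwrite("pics/e.png",np.hstack(o))
E
```

```text
t: 4.62
tool_pos: [0.535, 0.245, 0.0291]
tcp_rot: [0.031, 3.137, 0.002]
wrist_force: [-0.5, -0.4, 0.1]
gripper_width: 0.0003
grip_force: 0.0
t 4.62 feeder mm [-171.4    4.6   29.1] w 0.0002519626751583049
F feeder [ 0.4 -0.5  0.1]
tool x in feeder [-0. -1. -1.]
```

View pics/e.png

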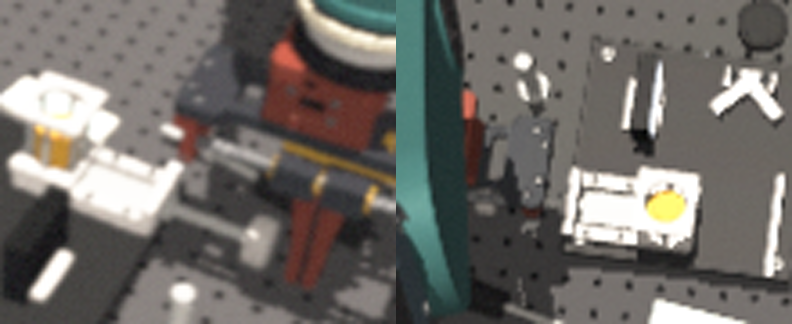

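The scene crop shows the closed fingers at (310,235) just behind the knob at (260,240), with a gap between them. The top view is partly hidden by the arm. Next I settle and press.

```bash
python3 -m pendant '[{"dp":[2,0,3],"dr":[0,0,0]},{"dp":[0,0,0],"dr":[0,0,0]}]' 0 40
python3 w.py
```

```text
t: 4.97
tool_pos: [0.5302, 0.2452, 0.0242]
tcp_rot: [-0.031, -3.141, 0.0]
wrist_force: [0.3, -0.2, -0.3]
gripper_width: 0.0002
grip_force: 0.0
t 4.97 feeder mm [-1.715e+02 -1.000e-01  2.420e+01] w 0.00023725328957350085
F feeder [ 0.2  0.3 -0.3]
tool x in feeder [-0. -1. -1.]
```

```bash
python3 -m pendant '[{"dp":[0,-8,0],"dr":[0,0,0]},{"dp":[0,-8,0],"dr":[0,0,0]},{"dp":[0,-8,0],"dr":[0,0,0]},{"dp":[0,-8,0],"dr":[0,0,0]},{"dp":[0,-8,0],"dr":[0,0,0]},{"dp":[0,-7,0],"dr":[0,0,0]},{"dp":[0,-5,0],"dr":[0,0,0]},{"dp":[0,0,0],"dr":[0,0,0]}]' 0 40
python3 w.py
```

```text
t: 5.98
tool_pos: [0.5293, 0.1941, 0.0241]
tcp_rot: [-0.034, -3.141, -0.004]
wrist_force: [-2.4, 9.2, -1.1]
gripper_width: 0.0004
grip_force: 4.1
t 5.97 feeder mm [-1.204e+02 -1.000e-01  2.410e+01] w 0.00035862228586788607
F feeder [-9.1 -2.5 -1.1]
tool x in feeder [-0.002 -1.    -1.   ]
```

```bash
python3 -m pendant '[{"dp":[0,-4,0],"dr":[0,0,0]},{"dp":[0,-4,0],"dr":[0,0,0]},{"dp":[0,0,0],"dr":[0,0,0]}]' 0 40
python3 w.py
```

```text
t: 6.35
tool_pos: [0.5291, 0.1865, 0.0241]
tcp_rot: [-0.034, -3.141, -0.004]
wrist_force: [-1.5, 9.7, -0.4]
gripper_width: 0.0006
grip_force: 4.6
t 6.35 feeder mm [-1.128e+02 -1.000e-01  2.410e+01] w 0.0006282621748560812
F feeder [-9.7 -1.7 -0.4]
tool x in feeder [-0.002 -1.    -1.   ]
```

```bash
python3 -m pendant '[{"dp":[0,-3,0],"dr":[0,0,0]},{"dp":[0,0,0],"dr":[0,0,0]}]' 0 40
python3 w.py
```

```text
t: 6.6
tool_pos: [0.529, 0.1837, 0.0241]
tcp_rot: [-0.034, -3.141, -0.005]
wrist_force: [-1.0, 11.2, -0.4]
gripper_width: 0.0006
grip_force: 5.0
t 6.6 feeder mm [-110.    -0.2   24.1] w 0.0006229905291760247
F feeder [-11.2  -1.2  -0.4]
tool x in feeder [-0.002 -1.    -1.   ]
```

```bash
python3 -m pendant '[{"dp":[0,-3,0],"dr":[0,0,0]},{"dp":[0,0,0],"dr":[0,0,0]}]' 0 40
python3 w.py
```

```text
t: 6.85
tool_pos: [0.529, 0.1827, 0.0242]
tcp_rot: [-0.036, -3.141, -0.009]
wrist_force: [-1.6, 19.9, -1.4]
gripper_width: 0.0007
grip_force: 9.5
t 6.85 feeder mm [-1.09e+02 -1.00e-01  2.42e+01] w 0.0006843764337625104
F feeder [-19.9  -2.   -1.4]
tool x in feeder [-0.003 -1.    -1.   ]
```

Hard stop reached: the force jumped to 20 N. Now I let the plunger return home under control.

```bash
python3 -m pendant '[{"dp":[0,8,0],"dr":[0,0,0]},{"dp":[0,14,0],"dr":[0,0,0]},{"dp":[0,14,0],"dr":[0,0,0]},{"dp":[0,14,0],"dr":[0,0,0]},{"dp":[0,14,0],"dr":[0,0,0]},{"dp":[0,10,0],"dr":[0,0,0]},{"dp":[0,0,-40],"dr":[0,0,0]},{"dp":[0,0,-60],"dr":[0,0,0]}]' 0 40
python3 w.py
```

```text
t: 7.85
tool_pos: [0.5292, 0.2527, 0.1234]
tcp_rot: [-0.031, -3.137, 0.003]
wrist_force: [1.0, 0.3, -0.3]
gripper_width: 0.0004
grip_force: 0.0
t 7.85 feeder mm [-178.9   -1.3  123.4] w 0.0003948218397156682
F feeder [-0.4  1.  -0.3]
tool x in feeder [ 0. -1. -1.]
```

```bash
python3 -m pendant '[{"dp":[12,-44,-10],"dr":[0,0,0]},{"dp":[14,-45,0],"dr":[0,0,0]},{"dp":[14,-45,0],"dr":[0,0,0]},{"dp":[14,-45,0],"dr":[0,0,0]},{"dp":[0,-45,0],"dr":[0,0,0]},{"dp":[0,0,0],"dr":[0,0,0]}]' 0 40
python3 w.py; cat > look.py <<'E'
from h import *
import sys
o=[]
q=np.load("q.npy");c_,n_=np.cos(q[2]),np.sin(q[2])
for c,(x0,y0,w,h) in(("scene",(215,170,130,110)),("top",(180,130,110,110))):
    p=optics.snapshot(c)
    for nm,z in (("disc0_center",.034),("vee_seat",.034),("plunger_face",.037)):
        for r in optics.landmark_of(p,nm)[:2]:
            d=atz(p,r["centre"],z)[:2]-q[:2];print(c,nm,round(r["p"],2),np.round(r["centre"]),np.round(1e3*np.array([c_*d[0]+n_*d[1],-n_*d[0]+c_*d[1]])))
    im=cv2.cvtColor(np.array(p["pixels"]),cv2.COLOR_RGB2BGR)[y0:y0+h,x0:x0+w]
    hsv=cv2.cvtColor(im,cv2.COLOR_BGR2HSV);m=cv2.inRange(hsv,(12,110,90),(32,255,255))
    k,_,st,ce=cv2.connectedComponentsWithStats(m)
    for i in range(1,k):
        if st[i,4]>8:
            d=atz(p,ce[i][::-1]+[y0,x0],.038)[:2]-q[:2];print(" brass",ce[i].round()+[x0,y0],st[i,4],np.round(1e3*np.array([c_*d[0]+n_*d[1],-n_*d[0]+c_*d[1]])))
    o.append(cv2.resize(im,None,fx=3.3,fy=3.3,interpolation=cv2.INTER_CUBIC))
cv2.imwrite(f"pics/{sys.argv[1]}.png",np.hstack(o))
E
python3 look.py f
```

```text
t: 8.6
tool_pos: [0.4723, 0.0279, 0.1343]
tcp_rot: [0.037, 3.141, -0.002]
wrist_force: [-0.5, 0.3, -0.8]
gripper_width: 0.0005
grip_force: 0.0
t 8.6 feeder mm [ 46.9 -53.7 134.3] w 0.00046572037725995654
F feeder [-0.3 -0.5 -0.8]
tool x in feeder [-0.004 -1.    -1.   ]
scene disc0_center 0.6 [211. 260.] [39.  2.]
scene vee_seat 0.53 [230. 239.] [50. 83.]
scene plunger_face 0.72 [239. 336.] [-154.    3.]
scene plunger_face 0.41 [211. 259.] [39.  4.]
 brass [258. 209.] 133 [43.  2.]
 brass [275. 210.] 66 [  7. -15.]
top plunger_face 0.44 [182. 189.] [-143.    4.]
```

View pics/f.png

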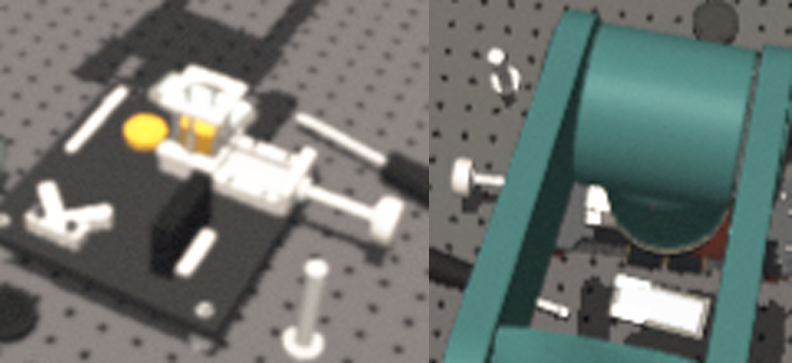

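The disc lies at scene crop (146,131), feeder about (43,2). The plunger is home at (385,215) and the other discs are still in the magazine. Now I lower the fingers behind the disc.

```bash
python3 -m pendant '[{"dp":[0,0,40],"dr":[0,0,0]},{"dp":[0,0,40],"dr":[0,0,0]},{"dp":[0,0,20],"dr":[0,0,0]},{"dp":[0,0,0],"dr":[0,0,0]},{"dp":[0,0,0],"dr":[0,0,0]}]' 0 40
python3 w.py
```

```text
t: 9.62
tool_pos: [0.473, 0.0306, 0.0347]
tcp_rot: [0.03, 3.141, -0.0]
wrist_force: [-0.6, 0.1, 0.2]
gripper_width: 0.0007
grip_force: 0.0
t 9.62 feeder mm [ 44.3 -53.2  34.7] w 0.000666791803782156
F feeder [-0.1 -0.6  0.2]
tool x in feeder [ 0. -1. -1.]
```

```bash
python3 -m pendant '[{"dp":[-8,-3,1],"dr":[0,0,0]},{"dp":[-8,0,0],"dr":[0,0,0]},{"dp":[-6,0,0],"dr":[0,0,0]},{"dp":[-6,0,0],"dr":[0,0,0]},{"dp":[-7,0,0],"dr":[0,0,0]},{"dp":[-8,0,0],"dr":[0,0,0]},{"dp":[-8,0,0],"dr":[0,0,0]},{"dp":[-8,0,0],"dr":[0,0,0]}]' 0 40
python3 w.py
python3 -m pendant '[{"dp":[-8,0,0],"dr":[0,0,0]},{"dp":[-8,0,0],"dr":[0,0,0]},{"dp":[-8,0,0],"dr":[0,0,0]},{"dp":[-6,0,0],"dr":[0,0,0]},{"dp":[-4,0,0],"dr":[0,0,0]},{"dp":[0,0,0],"dr":[0,0,0]}]' 0 40
python3 w.py;python3 look.py g
```

```text
t: 10.62
tool_pos: [0.5319, 0.0261, 0.0331]
tcp_rot: [-0.031, -3.141, 0.0]
wrist_force: [-0.3, 0.2, -0.1]
gripper_width: 0.0001
grip_force: 0.1
t 10.62 feeder mm [47.5  5.8 33.1] w 0.0001064517744215381
F feeder [-0.2 -0.3 -0.1]
tool x in feeder [-0. -1. -1.]
t: 11.38
tool_pos: [0.5656, 0.0254, 0.0331]
tcp_rot: [0.031, 3.141, -0.0]
wrist_force: [-0.6, 0.5, 0.4]
gripper_width: 0.0003
grip_force: 0.0
t 11.38 feeder mm [47.5 39.5 33.1] w 0.0003128252621481144
F feeder [-0.5 -0.6  0.4]
tool x in feeder [-0. -1. -1.]
scene disc0_center 0.49 [228. 243.] [45. 73.]
scene vee_seat 0.83 [229. 237.] [54. 82.]
scene plunger_face 0.52 [238. 335.] [-150.   -1.]
 brass [264. 183.] 25 [ 79. -99.]
 brass [248. 189.] 65 [104. -57.]
 brass [243. 195.] 11 [103. -29.]
 brass [255. 198.] 16 [ 70. -31.]
 brass [270. 209.] 12 [ 18. -15.]
 brass [276. 214.] 22 [-2. -5.]
 brass [245. 226.] 149 [42. 69.]
top plunger_face 0.24 [152. 154.] [-254.   79.]
```

View pics/g.png

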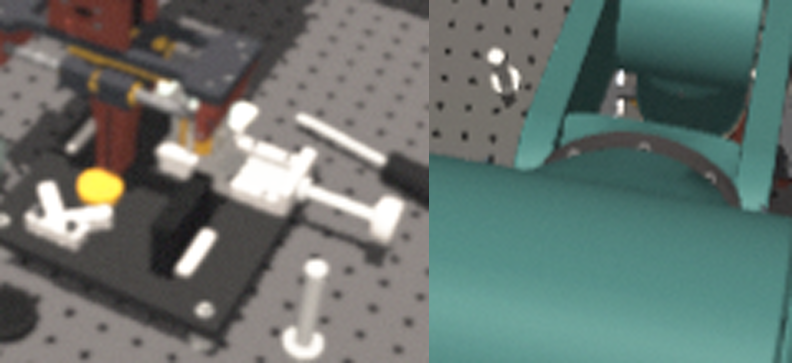

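The disc is at scene crop (100,187), in front of the fingers at (115,160) and entering the vee at (65,215). I keep pushing until it makes contact.

```bash
python3 -m pendant '[{"dp":[-4,0,0],"dr":[0,0,0]},{"dp":[-4,0,0],"dr":[0,0,0]},{"dp":[-4,0,0],"dr":[0,0,0]},{"dp":[-2,0,0],"dr":[0,0,0]},{"dp":[0,0,0],"dr":[0,0,0]}]' 0 40
python3 w.py
python3 -m pendant '[{"dp":[-3,0,0],"dr":[0,0,0]},{"dp":[0,0,0],"dr":[0,0,0]}]' 0 40
python3 w.py
```

```text
t: 12.4
tool_pos: [0.5795, 0.0251, 0.0331]
tcp_rot: [0.031, 3.141, -0.0]
wrist_force: [-0.7, -0.0, 0.5]
gripper_width: 0.0008
grip_force: 0.0
t 12.4 feeder mm [47.6 53.4 33.1] w 0.0007978753879533082
F feeder [ 0.  -0.7  0.5]
tool x in feeder [-0. -1. -1.]
t: 12.65
tool_pos: [0.5808, 0.025, 0.0328]
tcp_rot: [-0.031, -3.139, 0.0]
wrist_force: [-4.3, -0.4, 0.7]
gripper_width: 0.0003
grip_force: 2.1
t 12.65 feeder mm [47.7 54.8 32.8] w 0.0003265850130279784
F feeder [ 0.5 -4.3  0.7]
tool x in feeder [-0. -1. -1.]
```

```bash
python3 -m pendant '[{"dp":[-2,0,0],"dr":[0,0,0]},{"dp":[0,0,0],"dr":[0,0,0]}]' 0 40
python3 w.py
python3 -m pendant '[{"dp":[0,-3,0],"dr":[0,0,0]},{"dp":[0,0,0],"dr":[0,0,0]}]' 0 40
python3 w.py
python3 -m pendant '[{"dp":[4,0,0],"dr":[0,0,0]},{"dp":[8,0,0],"dr":[0,0,0]},{"dp":[20,0,0],"dr":[0,0,0]},{"dp":[20,0,0],"dr":[0,0,0]},{"dp":[0,0,0],"dr":[0,0,0]}]' 0 40;python3 w.py
python3 - <<'E'
from h import *
q=np.load("q.npy");c,n=np.cos(q[2]),np.sin(q[2])
p=optics.snapshot("scene");x0,y0=215,210
for nm in("disc0_center","vee_seat"):
    for r in optics.landmark_of(p,nm)[:1]:
        d=atz(p,r["centre"],.034)[:2]-q[:2];print(nm,r["p"],r["centre"],c*d[0]+n*d[1],-n*d[0]+c*d[1])
im=cv2.cvtColor(np.array(p["pixels"]),cv2.COLOR_RGB2BGR)[y0:y0+45,x0:x0+60]
cv2.imwrite("pics/h.png",cv2.resize(im,None,fx=12,fy=12,interpolation=cv2.INTER_CUBIC))
E
```

```text
t: 12.9
tool_pos: [0.5823, 0.0249, 0.0326]
tcp_rot: [-0.031, -3.138, 0.001]
wrist_force: [-4.3, -1.8, 0.2]
gripper_width: 0.0005
grip_force: 2.7
t 12.9 feeder mm [47.8 56.3 32.6] w 0.0004524956126950071
F feeder [ 1.9 -4.3  0.2]
tool x in feeder [-0. -1. -1.]
t: 13.15
tool_pos: [0.5851, 0.0219, 0.0333]
tcp_rot: [0.032, 3.14, -0.0]
wrist_force: [-1.9, -0.2, -0.6]
gripper_width: 0.0006
grip_force: 0.4
t 13.15 feeder mm [50.7 59.1 33.3] w 0.0006000291464542773
F feeder [ 0.2 -1.9 -0.6]
tool x in feeder [-0.001 -1.    -1.   ]
t: 13.78
tool_pos: [0.5302, 0.0234, 0.0331]
tcp_rot: [-0.031, -3.14, -0.0]
wrist_force: [0.1, 0.9, -1.0]
gripper_width: 0.0004
grip_force: 0.0
t 13.78 feeder mm [50.3  4.2 33.1] w 0.0003761961117920251
F feeder [-0.9  0.1 -1. ]
tool x in feeder [-0. -1. -1.]
disc0_center 0.71 [265.1, 216.8] 0.03707665986114995 0.19330144378861644
vee_seat 0.73 [230.9, 239.2] 0.047358337506237545 0.08525575065700848
```

View pics/h.png

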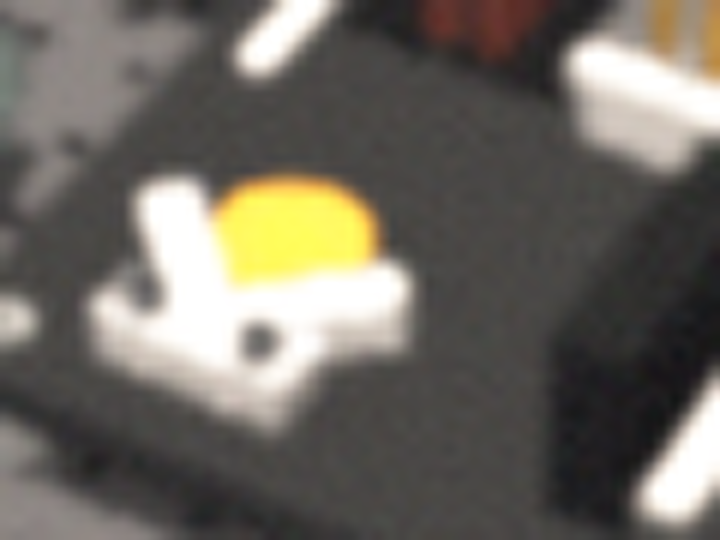

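The disc is in the vee at (300,225) and appears to touch both arms. The last lateral shift moved it 3 mm deeper, so it may have been hung up on one face. I'll press again with a sideways wiggle to be sure.

```bash
python3 -m pendant '[{"dp":[-20,0,0],"dr":[0,0,0]},{"dp":[-20,0,0],"dr":[0,0,0]},{"dp":[-8,0,0],"dr":[0,0,0]},{"dp":[-5,0,0],"dr":[0,0,0]},{"dp":[-2.5,0,0],"dr":[0,0,0]},{"dp":[0,0,0],"dr":[0,0,0]}]' 0 40 >/dev/null
python3 w.py
python3 -m pendant '[{"dp":[-1,-2,0],"dr":[0,0,0]},{"dp":[0,0,0],"dr":[0,0,0]}]' 0 40 >/dev/null
python3 w.py
python3 -m pendant '[{"dp":[-1,2,0],"dr":[0,0,0]},{"dp":[0,0,0],"dr":[0,0,0]}]' 0 40 >/dev/null
python3 w.py
```

```text
t 14.68 feeder mm [50.5 59.4 32.6] w 0.00028441848011933897
F feeder [ 0.3 -4.6  0.5]
tool x in feeder [-0. -1. -1.]
t 14.93 feeder mm [51.8 59.4 32.4] w 0.000510964517784128
F feeder [-2.4 -6.9  0.3]
tool x in feeder [-0. -1. -1.]
t 15.18 feeder mm [50.6 59.6 32.2] w 0.0003520808635499734
F feeder [ 1.1 -8.1  1.3]
tool x in feeder [ 0. -1. -1.]
```

```bash
python3 -m pendant '[{"dp":[2,0,0],"dr":[0,0,0]},{"dp":[4,0,0],"dr":[0,0,0]},{"dp":[20,0,0],"dr":[0,0,0]},{"dp":[35,0,0],"dr":[0,0,0]},{"dp":[50,0,0],"dr":[0,0,0]},{"dp":[0,0,-50],"dr":[0,0,0]},{"dp":[0,0,-60],"dr":[0,0,0]},{"dp":[0,-50,-20],"dr":[0,0,0]}]' 0 40 >/dev/null
python3 w.py
python3 -m pendant '[{"dp":[0,-50,0],"dr":[0,0,0]},{"dp":[0,-50,0],"dr":[0,0,0]},{"dp":[0,-50,0],"dr":[0,0,0]},{"dp":[0,-50,0],"dr":[0,0,0]},{"dp":[0,0,0],"dr":[0,0,0]},{"dp":[0,0,0],"dr":[0,0,0]}]' 0 40 >/dev/null
python3 w.py
python3 - <<'E'
from h import *
o=[]
for c,(x0,y0,w,h) in(("scene",(210,170,150,110)),("top",(180,130,110,110))):
    p=optics.snapshot(c)
    k=5 if c=="top" else 0
    im=cv2.cvtColor(np.array(p["pixels"]),cv2.COLOR_RGB2BGR)
    if c=="scene": o+=[cv2.resize(im[210:255,220:270],(400,360),interpolation=cv2.INTER_CUBIC)]
    else: o+=[cv2.resize(im[130:220,180:280],(400,360),interpolation=cv2.INTER_CUBIC)]
cv2.imwrite("pics/i.png",np.hstack(o))
E
```

```text
t 16.18 feeder mm [ 99.5 -43.6 167.4] w 0.0001312734268397641
F feeder [ 0.   0.6 -0.3]
tool x in feeder [ 0.004 -1.    -1.   ]
t 16.93 feeder mm [300.3 -47.  163.3] w 0.0005359363738518667
F feeder [-0.2 -0.6 -0.2]
tool x in feeder [-0.001 -1.    -1.   ]
```

View pics/i.png

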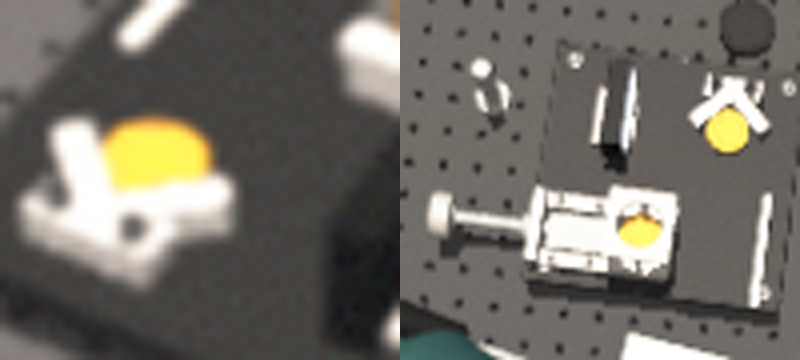

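The top view shows the disc at (727,131), centred between both vee arms. The plunger is home, the magazine is still stacked and the other things haven't moved. The earlier wiggle also stopped at the same depth in both directions, so I'm handing in.

```bash
python3 -c "from rig import close_job; print(close_job())"
```

```text
the job is handed in; nothing more can be done
None
```

I fed one disc with a single full plunger press, the plunger sprang back home, and I slid the disc flat into the vee. Pushing it sideways both ways left its depth unchanged, so it rests against both faces. I handed the job in at about 17 s on the robot's clock, and nothing else appeared moved in the last pictures.

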